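# Take a coil temperature through the guard window

## Robot

A 6-joint arm with a two-finger parallel gripper is mounted at the origin on the work surface. World frame = base frame: x ahead of the robot, y to its left, z up, the work surface at z = 0. Lengths are in mm, angles in rad, forces in N, time in s.
With the tool pointing down it reaches from about 275 to 1000 mm from the base axis. Payload 8.4 kg.
Tool frame: the origin (TCP) lies between the finger pads; the fingertips stand 17 mm ahead of it and the grasp point (between the pads) lies 2 mm behind it; z points along the fingers, y is the line along which they close (so a half turn about z gives the same grasp; the last joint's range is limited). The gripper opens to 85 mm and grips with 20 to 120 N. Pads are 22 mm wide; open, the fingers measure 114 mm over their backs; the gripper's body (76 mm by 85 mm) begins 54 mm behind the grasp point. The pads swing forward as they close: fully open they stand 13 mm farther back than shut.
Start: joints at [-1.14, 0.353, 1.633, -0, 1.155, -0.002], TCP at [262.133, -567.375, 248.281] pointing down, gripper open.
Joint ranges: [-2.63, 2.63], [-0.92, 2.1], [0.06, 2.66], [-1.3, 4.44], [0, 2.69], [-3.02, 3.02]. Speed limits (rad/s): [2.22, 2.22, 2.79, 3.14, 3.14, 3.14].

## Interface

Orientations are given as [roll, pitch, yaw] about the fixed x, y, z axes, in that order (R = Rz(yaw) Ry(pitch) Rx(roll)).
In Python, from rig import sense, grab_frame, sign_off gives the robot as it stands. The module is installed in compiled form; this text tells all that it offers.
- The arm moves only by the tool send_rows, never from a script. Its argument "moves" is a list that holds one entry, the list of rows, each a list of 7 numbers: the shift along the world's x, y, z in m, then the turn, a rotation vector about the world's x, y, z in rad, then the opening, from -1 (shut) to 1 (fully open). In form: [[[dx, dy, dz, rx, ry, rz, jaw], ...]]. A call has 1 to 10 rows; each row shifts and turns the commanded pose from where the row before left it; what a row does not reach is not made up. A row lasts 1/10 s, in which the tool goes at most 50 mm and 8.59 degrees, less where a joint would pass 70% of its speed; a pose out of reach is approached as far as the arm can. A call with a gripper value outside its range is refused whole. The fingers move at their own pace and stop on an object; "grip_force" is the grip in N (left out, the last holds). Time passes only in rows, so rows that do not move let the fingers close. It gives the time, the measured TCP pose, the force, the opening and the grip force at its end, in the units of the state.
- sense(): the state, without advancing time (a new reading comes with each control period).
- grab_frame(name): name is "scene" or "top" or "wrist"; returns a dict with "img" (420x560x3 uint8, red, green, blue), "mtx" (3x3 intrinsics, pixels), "rvec" (rotation vector, rad) and "tvec" (3), from world to camera coordinates, as OpenCV has them; the wrist camera has in their place "T_tool_cam" (4x4, takes a point from camera to tool coordinates, whose origin is the TCP and whose axes are the flange's). Camera axes: x right, y down, z forward; pixel columns grow to the right and rows downward; lengths in mm; the calibration is good to about 2 mm. A picture is of the moment at which its call begins: read the wrist's pose just before it. There is no depth.
- sign_off(): hands the job in; it is judged then, once.
The state is a dict: "clock": time; "qpos": joint angles; "qvel": joint speeds; "joint_efforts": joint torques, N m; "eef_pos": TCP position; "tcp_rot": TCP orientation; "contact_force": force on the tool from outside, world axes, zero at the start; "wrist_torque": the same for the moment, N m; "opening": opening from 0.0 (shut) to 1.0 (fully open); "grasp_force": force on a finger pad.
Only numpy, scipy, OpenCV 4.12 (cv2) and the standard library are available. Lean on these libraries where they do the work, as an engineer would, in place of code of your own. Each camera call takes 0.05 s, during which the arm holds its last target. There are 200 camera calls.

## Task

Pull the black knob on the guard straight up until the shutter is fully open, then draw the thermometer wand out of its dock by the neck, lay it flat on the rubber mat, let go, and take it again by its thick handle. Holding it level by the handle, pass its nose through the open window and hold it still for two seconds, square on, aimed at the middle of the round white sticker on the transformer's coil with the lens about 60 mm from the sticker, without the wand touching the transformer. Then lay the wand flat on the mat again, underside down, let go of it, push the knob fully down home, and leave the other things on the bench where they are.

Things in the scene. Friction and masses are not known exactly. Their poses are not given: they have to be found in the camera images.
- wand: Stick-shaped thermometer, 180 mm long, loose. Origin: mid-length, on the underside; x runs towards the lens, z up. Black handle 95 x 30 wide x 28 high (x -90 to 5 mm); grey neck 20 wide x 20 high (x 5 to 70 mm, underside at 4 mm); grey nose block 30 wide x 28 high (x 70 to 90 mm). At the start the handle is inside the dock, neck and nose stick out.
- wand_lens (a point): The lens: centre of the wand's nose end, 90 mm ahead of and 14 mm above the wand's origin. It looks along the wand's x axis.
- wand_handle (a point): Centre of the wand's handle (x = -42.5 mm, 14 mm above the underside).
- wand_neck (a point): Centre of the wand's neck (x = +37 mm, 14 mm above the underside).
- dock: Grey sleeve fixed on the bench, 104 long x 52 wide x 45 high, closed at the top and rear, open mouth at its +x end. Origin: under its centre; x points out of the mouth. Inside 38 wide, from 6 to 40 mm above the bench. The wand must be drawn out along +x by about 105 mm.
- mat: Black rubber mat fixed on the bench, 180 (x) x 240 (y) x 3 mm thick. Origin: middle of its underside (its top is at 3 mm).
- guard: Grey upright guard sheet fixed on the bench, 190 wide (x) x 118 high x 5 thick. Origin: foot of the middle of its front face; y points through the sheet towards the transformer, the front faces -y. Its window is 90 wide x 64 high, from 40 to 104 mm above the bench. Rails stand 14 mm in front of it.
- window (a point): Middle of the guard's window, in its front face, 72 mm above the bench.
- shutter (a joint): Travel of the aluminium shutter plate that slides up and down over the window: 0 = fully down (window shut), 0.070 m = fully up (open). Stiff: takes 5 to 8 N and stays where it is left.
- knob (a point): Middle of the black round knob on top of the shutter's rod, 34 mm in diameter, 30 mm high (this point is 14 mm below its top, and 166 mm above the bench when shut). It moves with the shutter.
- transformer: Transformer fixed on the bench behind the guard: dark core 140 wide x 140 high with a copper-coloured coil in the middle. Origin: on the bench under the sticker's face, about 115 mm behind the guard's front face; y points from the sticker into the transformer.
- spot (a point): Centre of the round white sticker, 30 mm in diameter, on the front of the coil, 72 mm above the bench; it faces the transformer's -y, towards the window.
- spray_can: Bystander: grey can, 60 mm across, 170 mm high, standing. Origin: under its centre.
- tape_roll: Bystander: black roll of tape, 84 mm across, 22 mm high. Origin: under its centre.
- screwdriver: Bystander: screwdriver 190 mm long, lying.
- duct: Bystander: grey slotted duct piece, 150 x 36 x 40 mm high. Origin: under its centre, x along it.
- contactor: Bystander: black contactor block, 75 x 45 x 71 mm high. Origin: under its centre.
- mug: Bystander: white mug, 76 mm across, 90 mm high. Origin: under its centre.
- drill: Bystander: cordless drill standing on its battery, about 210 mm high. Origin: under its battery.

How it is judged (in metres and radians):
On the way, in this order (a step that is already met when the one before it is completed fails the run):
1. the shutter is fully open (up at least 62 of its 70 mm) (value of joint shutter above 0.062 m), for 0.2 s.
2. the wand lies flat on the mat, underside down (its middle over the mat), let go of (x of wand in the frame of mat between -0.09 and 0.09 m and y of wand in the frame of mat between -0.12 and 0.12 m and z of wand in the frame of mat between -0.003 and 0.01 m and angle between wand's own z axis and vertical below 0.15 rad and contact force between wand and the fingers below 0.1 N and linear speed of wand below 0.02 m/s), for 0.2 s.
3. for 1.8 s: held by the handle (tool within 60 mm of its centre), still, square to the sticker within 0.2 rad, sighting within 14 mm of its centre, lens 40 to 80 mm from it (x of spot in the frame of wand_lens between 0.04 and 0.08 m and y of spot in the frame of wand_lens between -0.014 and 0.014 m and z of spot in the frame of wand_lens between -0.014 and 0.014 m and angle between the x axis of wand and the y axis of transformer, either way round below 0.2 rad and distance between the grasp point and wand_handle below 0.06 m and linear speed of wand below 0.02 m/s and angular speed of wand below 0.2 rad/s), for 1.8 s.
At the end, for the whole second after the job is handed in: The wand lies at rest on the mat, underside down within 0.15 rad, its middle over the mat, released; the shutter is down home within 6 mm (all of step 2 and value of joint shutter below 0.006 m); the robot touches nothing.
It fails at once if the wand presses on the transformer with more than 1 N (contact force between wand and transformer above 1 N).
It fails at once if a bystander is moved by more than 30 mm (distance of any of spray_can, tape_roll, screwdriver, duct, contactor, mug, drill from where it was at the start of the episode above 0.03 m).
It also fails if it takes over 69 s, if anything falls off the work surface, if the arm or the gripper's body presses on something with over 40 N, if the wrist force passes 120 N, or if a joint passes its speed limit or range.

## Working session

There is one attempt and no reset: what is moved stays moved. The work goes in short steps, Python scripts to look and compute and a tool call to move; the robot and the scene stay as the last step left them, time stands still between calls to the robot, and variables do not carry over. Pictures are saved under pics/ and viewed, at most 10 in all, crops included, and the job is handed in when it is done.

Besides the shell and the picture viewer there is one more tool, called after "Call:" by a JSON object that holds its "method" and its "body". send_rows: Moves the arm, as the interface text tells. Its arguments: {"type":"object","properties":{"moves":{"type":"array"},"grip_force":{"type":"number"}},"required":["moves"]}

```bash
mkdir -p pics; cat > h.py <<'E'
import numpy as np, cv2
from rig import sense, grab_frame, sign_off
def save(f,n): cv2.imwrite('pics/'+n, f['img'][:,:,::-1])
def cam(f):
    R=cv2.Rodrigues(np.array(f['rvec'],float))[0]; return np.array(f['mtx']),R,np.array(f['tvec'],float).reshape(3)
def atz(c,uv,z):
    K,R,t=c; d=R.T@np.linalg.inv(K)@np.array([uv[0],uv[1],1.]); o=-R.T@t
    return o+d*(z-o[2])/d[2]
def tri(cs,uvs):
    A=[];b=[]
    for (K,R,t),uv in zip(cs,uvs):
        o=-R.T@t; d=R.T@np.linalg.inv(K)@np.array([uv[0],uv[1],1.]); d/=np.linalg.norm(d)
        P=np.eye(3)-np.outer(d,d); A.append(P); b.append(P@o)
    A=np.vstack(A);b=np.hstack(b); x=np.linalg.lstsq(A,b,rcond=None)[0]
    return x, np.linalg.norm(A@x-b)
def proj(c,p):
    K,R,t=c; q=K@(R@np.array(p,float)+t); return q[:2]/q[2]
E
python3 - <<'E'
from h import *
s=sense(); print(s)
import pickle
for n in('scene','top'):
    f=grab_frame(n); save(f,n+'0.png'); pickle.dump(cam(f),open(n+'.pkl','wb')); K,R,t=cam(f); print(n,K.tolist(),(-R.T@t).round(),R.round(2).tolist())
f=grab_frame('wrist'); save(f,'wrist0.png'); print(f['T_tool_cam'],f['mtx'])
E
```

```text
{'clock': 0.0, 'qpos': array([-1.14038260e+00,  3.53665698e-01,  1.63411378e+00, -5.69094789e-05,
        1.15517959e+00, -2.41504888e-03]), 'qvel': array([-1.84545927e-03, -8.37174743e-05,  1.72988350e-06, -1.67820222e-03,
        3.27665962e-04,  1.31546726e-03]), 'joint_efforts': array([ 9.67247724e-04, -6.05240107e+01, -3.42069697e+01,  3.90947400e-05,
        9.43251798e-03, -9.59070007e-06]), 'eef_pos': array([ 261.94481704, -566.98004812,  247.55940234]), 'tcp_rot': array([-3.14022611e+00,  4.87330702e-05,  4.32851819e-01]), 'contact_force': array([ 0.83676483, -0.23678505,  0.35788411]), 'wrist_torque': array([-0.01958512,  0.04045735,  0.03272413]), 'grasp_force': 0.0, 'opening': 0.9985941717573489}
scene [[466.8306873828723, 0.0, 278.86640445244547], [0.0, 466.8306873828723, 206.25969019568237], [0.0, 0.0, 1.0]] [1215. -625. 1042.] [[0.62, 0.78, 0.01], [0.58, -0.45, -0.68], [-0.53, 0.43, -0.73]]
top [[447.0314786842267, 0.0, 280.59211897962297], [0.0, 447.0314786842267, 211.79953538204546], [0.0, 0.0, 1.0]] [ 455.  -79. 1455.] [[-0.02, -1.0, -0.01], [-1.0, 0.02, -0.07], [0.07, 0.01, -1.0]]
[[ 5.09514238e-04 -9.51096291e-01 -3.08894135e-01  7.78510161e+01]
 [ 9.99999552e-01  7.31105498e-04 -6.01622682e-04 -1.58502872e+00]
 [ 7.98035301e-04 -3.08893690e-01  9.51096237e-01 -1.27214901e+02]
 [ 0.00000000e+00  0.00000000e+00  0.00000000e+00  1.00000000e+00]] [[311.4382014    0.         283.87891106]
 [  0.         311.4382014  216.30634891]
 [  0.           0.           1.        ]]
```

View pics/scene0.png

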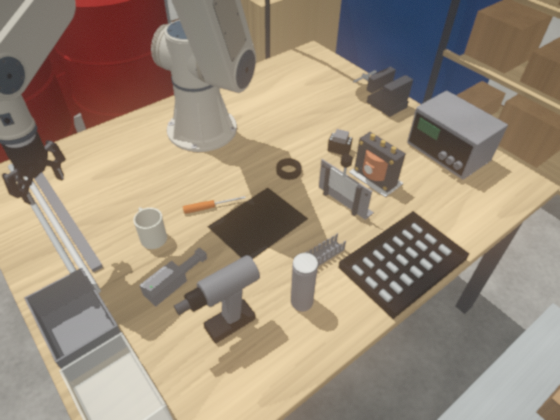

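View pics/top0.png

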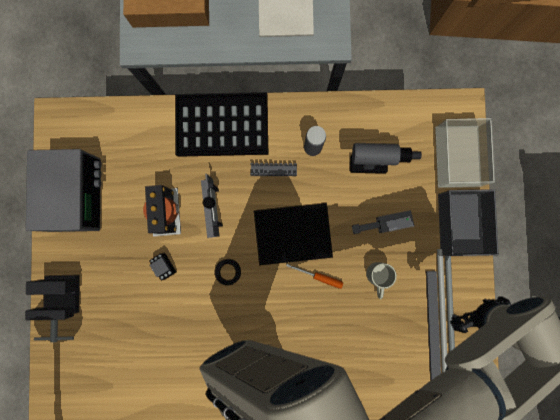

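The scene view shows the dock and wand at (175,275), the mat at (258,222), the guard at (345,188) with its knob at (346,160), and the transformer at (380,160). In the top view the dock is at (400,222) with the wand's nose at (355,229), the mat at (293,234), the guard at (210,207) and the sticker side of the transformer near (178,210). I'll enlarge these next.

```bash
python3 - <<'E'
import cv2,numpy as np
t=cv2.imread('pics/top0.png');s=cv2.imread('pics/scene0.png')
up=lambda a,k:cv2.resize(a,None,fx=k,fy=k,interpolation=cv2.INTER_CUBIC)
a=up(t[150:270,140:240],4)  # 400x480
b=up(s[125:225,310:410],4)  # 400x400
o=np.zeros((480,800,3),np.uint8);o[:480,:400]=a;o[:400,400:]=b;cv2.imwrite('pics/c1.png',o)
a=up(t[195:275,245:425],4) # 720x320
b=up(s[180:310,130:320],2.1)
o=np.zeros((600,720,3),np.uint8);o[:320]=a;o[320:320+b.shape[0],:b.shape[1]]=b;cv2.imwrite('pics/c2.png',o)
E
```

```text
(no output)
```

View pics/c1.png

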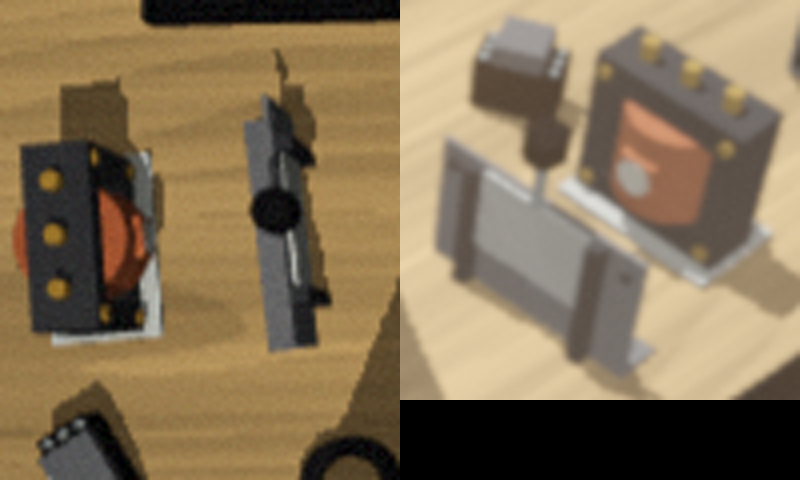

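View pics/c2.png

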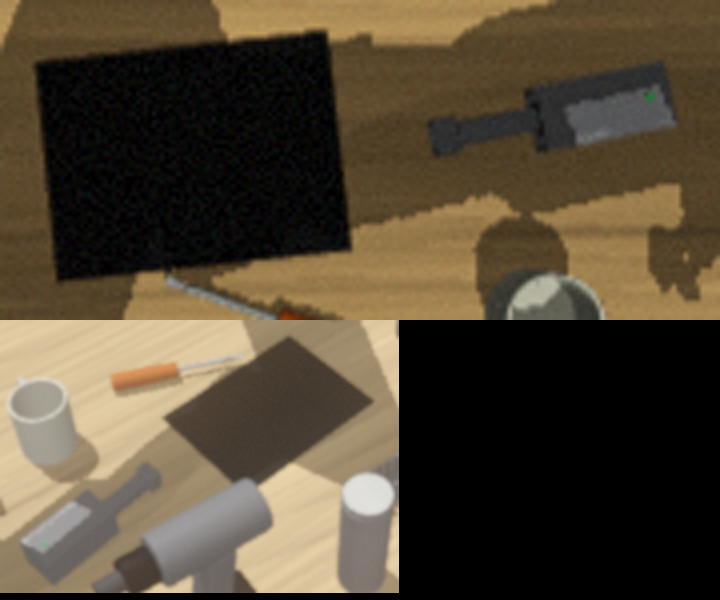

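c1 shows the knob at crop (275,210) top and (547,142) scene, the sticker at scene crop (632,177), and the guard's top corners at scene crop (447,138) and (648,268). c2 shows the wand nose tip at (430,138), the dock mouth corners at (527,90) and (543,151), and the mat corners.

```bash
python3 - <<'E'
from h import *
import pickle
T=pickle.load(open('top.pkl','rb'));S=pickle.load(open('scene.pkl','rb'))
t1=lambda u,v:(140+u/4-.4,150+v/4-.4); s1=lambda u,v:(310+(u-400)/4-.4,125+v/4-.4); t2=lambda u,v:(245+u/4-.4,195+v/4-.4); s2=lambda u,v:(130+u/2.1-.3,180+(v-320)/2.1-.3)
np.set_printoptions(precision=1,suppress=True)
print('knob',tri([T,S],[t1(275,210),s1(547,142)]))
print('guard top L,R scene z118',atz(S,s1(447,138),118),atz(S,s1(648,268),118))
print('guard top view', atz(T,t1(248,122),118),atz(T,t1(270,350),118))
print('spot',atz(S,s1(632,177),72))
print('core top front corners top view',atz(T,t1(98,142),140),atz(T,t1(105,328),140))
print('core scene',atz(S,s1(594,85),140),[atz(S,s1(780,115),140),atz(S,s1(595,78),140)])
print('nose tri',tri([T,S],[t2(430,138),s2(150,475)]),atz(T,t2(430,138),25))
print('dock top', [atz(T,t2(*p),45) for p in((527,90),(543,151),(676,122),(663,63))])
print('mouth tri L',tri([T,S],[t2(543,151),s2(82,494)]),'rear R?',tri([T,S],[t2(663,63),s2(46,550)]))
print('mat',[atz(T,t2(*p),3) for p in((37,63),(327,31),(351,249),(57,280))])
print('mat s',[atz(S,s2(*p),3) for p in((290,337),(372,401),(245,487),(166,417))])
print('neck mid', atz(T,t2(485,127),34))
E
```

```text
knob (array([572.8, 137.9, 181. ]), np.float64(0.3773650082840795))
guard top L,R scene z118 [477. 137. 118.] [664.4 157.3 118. ]
guard top view [645.9 168.6 118. ] [473.8 153.4 118. ]
spot [560.5 257.9  72. ]
core top front corners top view [630.1 276.1 140. ] [492.1 271.2 140. ]
core scene [517. 247. 140.] [array([625.5, 332.4, 140. ]), array([511.6, 253.4, 140. ])]
nose tri (array([ 489.7, -298.4,   18.6]), np.float64(5.113919169810045)) [ 491.4 -294.3   25. ]
dock top [array([ 527.2, -368.8,   45. ]), array([ 478.9, -379.7,   45. ]), array([ 499.6, -484.9,   45. ]), array([ 546.3, -476.5,   45. ])]
mouth tri L (array([ 476.6, -385.9,   36.4]), np.float64(7.00339827885214)) rear R? (array([ 544.3, -469.6,   71.5]), np.float64(0.7788182613713268))
mat [array([559.5,  20.1,   3. ]), array([ 580.8, -216.6,    3. ]), array([ 403.7, -231.2,    3. ]), array([383.4,   6.7,   3. ])]
mat s [array([384.1,   6.3,   3. ]), array([556.5,  20.5,   3. ]), array([ 568.8, -208.8,    3. ]), array([ 404.3, -225.6,    3. ])]
neck mid [ 499.1 -336.8   34. ]
```

Call:
{"method": "send_rows", "body": {"moves": [[[0.015, 0.031, 0.004, 0, 0, 0.12, 1], [0.015, 0.031, 0.004, 0, 0, 0.12, 1], [0.015, 0.031, 0.004, 0, 0, 0.12, 1], [0.015, 0.031, 0.004, 0, 0, 0.12, 1], [0.015, 0.031, 0.004, 0, 0, 0.12, 1], [0.015, 0.031, 0.004, 0, 0, 0.12, 1], [0.015, 0.031, 0.004, 0, 0, 0.12, 1], [0.015, 0.031, 0.004, 0, 0, 0.12, 1], [0.015, 0.031, 0.004, 0, 0, 0.12, 1], [0.015, 0.031, 0.004, 0, 0, 0.058, 1]]]}}

```text
clock: 1.15
eef_pos: [412.4, -256.0, 288.4]
tcp_rot: [-3.141, -0.0, 1.575]
contact_force: [0.7, -0.3, -0.8]
opening: 0.998
grasp_force: 0.0
```

Call:
{"method": "send_rows", "body": {"moves": [[[0.015, 0.031, 0, 0.1, 0, 0, 1], [0.015, 0.031, 0, 0.1, 0, 0, 1], [0.015, 0.031, 0, 0.1, 0, 0, 1], [0.015, 0.031, 0, 0.1, 0, 0, 1], [0.015, 0.031, 0, 0.1, 0, 0, 1], [0.015, 0.031, 0, 0.1, 0, 0, 1], [0.015, 0.031, 0, 0.1, 0, 0, 1], [0.015, 0.031, 0, 0.1, 0, 0, 1], [0.015, 0.031, 0, 0.1, 0, 0, 1], [0, 0, 0, 0.1, 0, 0, 1]]]}}

```text
clock: 2.15
eef_pos: [548.1, 24.3, 288.5]
tcp_rot: [3.14, -1.004, 1.574]
contact_force: [-0.8, -0.2, -0.9]
opening: 0.995
grasp_force: 0.0
```

```bash
cat >> h.py <<'E'
from scipy.spatial.transform import Rotation as Ro
import pickle
def wcam(name=None):
    s=sense(); f=grab_frame('wrist'); T=np.array(f['T_tool_cam'])
    Rt=Ro.from_euler('xyz',s['tcp_rot']).as_matrix(); Rc=Rt@T[:3,:3]; o=s['eef_pos']+Rt@T[:3,3]
    c=(np.array(f['mtx']),Rc.T,-Rc.T@o)
    if name: save(f,name+'.png'); pickle.dump(c,open(name+'.pkl','wb'))
    return f,c,s
np.set_printoptions(precision=2,suppress=True)
def st():
    s=sense(); print(round(s['clock'],2),s['eef_pos'],s['tcp_rot'],'q',s['qpos'],'F',s['contact_force'],'op',s['opening'],'g',s['grasp_force'])
E
python3 - <<'E'
from h import *
st(); wcam('w1')
E
```

```text
2.15 [548.09  24.27 288.53] [ 3.14 -1.    1.57] q [-0.43  0.44  1.77  0.87  1.53 -0.76] F [-0.77 -0.2  -0.92] op 0.9949378256233394 g 0.0
```

View pics/w1.png

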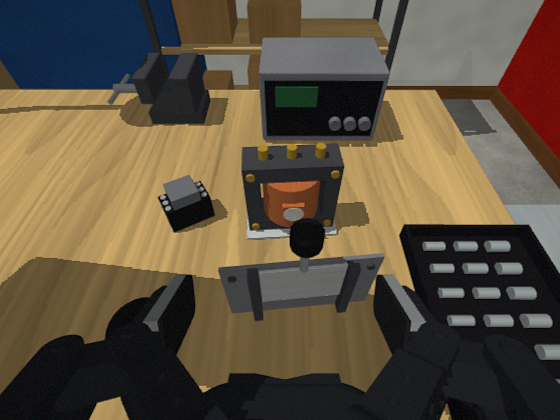

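The wrist view shows the sticker at (293,214), the knob centred near (306,238), and the guard's top corners at (220,268) and (383,256). Next is a second viewpoint.

Call:
{"method": "send_rows", "body": {"moves": [[[0.03, 0, 0, 0, 0, 0, 1], [0.03, 0, 0, 0, 0, 0, 1], [0.03, 0, 0, 0, 0, 0, 1], [0, 0, 0, 0, 0, 0, 1]]]}}

```text
clock: 2.6
eef_pos: [639.8, 21.3, 288.0]
tcp_rot: [3.139, -0.998, 1.573]
contact_force: [0.2, -1.1, 0.4]
opening: 1.003
grasp_force: 0.0
```

```bash
python3 - <<'E'
from h import *
st(); f,c2,s=wcam('w2')
a=cv2.imread('pics/w1.png',0);b=cv2.imread('pics/w2.png',0);c1=pickle.load(open('w1.pkl','rb'))
S=pickle.load(open('scene.pkl','rb'))
def sub(img,guess,th,r):
    u,v=map(int,guess);p=img[v-r:v+r+1,u-r:u+r+1];m=th(p).astype(np.uint8);n,l,stt,ce=cv2.connectedComponentsWithStats(m)
    return [(ce[i]+[u-r,v-r],stt[i]) for i in range(1,n) if stt[i,4]>25]
P=np.array([[293,214],[306,238],[220,268],[383,256],[242,148],[341,146],[247,237],[262,320]],float)
# template match with depth-guided shift
for n,p in zip('spot knob gL gR tL tR base rail'.split(),P):
    r=9;u,v=map(int,p);t=a[v-r:v+r+1,u-r:u+r+1]
    m=cv2.matchTemplate(b[v-25:v+26,max(0,u-130):u+40],t,cv2.TM_CCOEFF_NORMED);_,q,_,l=cv2.minMaxLoc(m)
    p2=np.array([max(0,u-130)+l[0]+r,v-25+l[1]+r],float)
    print(n,p2,round(q,2),*tri([c1,c2],[p,p2]))
im=f['img'].astype(int)
for nm in('w1','w2'):
    im=cv2.imread(f'pics/{nm}.png').astype(int); B,G,Rr=im[...,0],im[...,1],im[...,2]
    m=((im.max(2)-im.min(2)<35)&(im.min(2)>120)).astype(np.uint8)
    n,l,s_,ce=cv2.connectedComponentsWithStats(m[150:260,180:360]);print(nm,[(ce[i]+[180,150],s_[i]) for i in range(1,n) if s_[i,4]>60])
    m=(im.max(2)<40).astype(np.uint8);n,l,s_,ce=cv2.connectedComponentsWithStats(m[205:260,180:340]);print('knob',[(ce[i]+[180,205],s_[i]) for i in range(1,n) if s_[i,4]>150])
E
```

```text
2.6 [639.77  21.33 288.02] [ 3.14 -1.    1.57] q [-0.38  0.56  1.58  0.9   1.54 -0.66] F [ 0.19 -1.12  0.36] op 1.0026449788957899 g 0.0
spot [230. 211.] 0.77 [558.99 254.84  74.93] 0.3058982793854475
knob [211. 251.] 0.33 [568.   126.29 180.86] 11.486165988899227
gL [138. 264.] 0.95 [474.66 138.55 120.  ] 0.19982322874097136
gR [304. 252.] 0.95 [661.65 158.12 114.65] 0.07567500343971216
tL [176. 145.] 0.97 [486.78 313.08 149.12] 0.22353232364511014
tR [276. 141.] 0.91 [626.73 322.06 147.7 ] 1.6508945589804256
base [240. 244.] 0.61 [ 409.5   769.39 -733.26] 53.570845429749795
rail [278. 308.] 0.96 [ 648.82 -548.81 1686.75] 32.96458351551716
w1 [(array([264.63, 232.7 ]), array([ 67,  69,  43,  19, 312], dtype=int32))]
knob [(array([194.35, 214.26]), array([  0,   0,  34,  25, 587], dtype=int32)), (array([259.87, 217.24]), array([ 67,   0,  40,  24, 373], dtype=int32)), (array([310.03, 232.44]), array([ 110,    0,   46,   53, 1400], dtype=int32))]
w2 [(array([284.66, 252.19]), array([ 84, 100,  40,   6,  80], dtype=int32))]
knob [(array([211.19, 232.26]), array([  13,    0,   38,   48, 1185], dtype=int32)), (array([261.89, 217.39]), array([ 61,   1,  36,  18, 170], dtype=int32))]
```

View pics/w2.png

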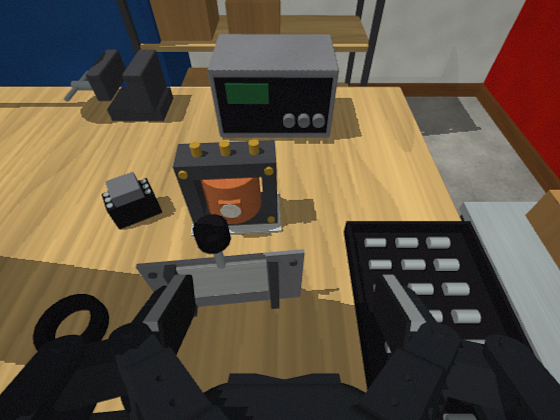

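w2 shows the knob at (212,234) and the sticker, partly visible, at (231,211).

```bash
python3 - <<'E'
from h import *
c1,c2,S,T=[pickle.load(open(n+'.pkl','rb')) for n in('w1','w2','scene','top')]
kn=[(307,238),(212,234)];sp=[(293,214),(231,211)]
print('knob',tri([c1,c2],kn),tri([c1,c2,S,T],kn+[(346.4,160.1),(208.4,202.1)]))
print('spot',tri([c1,c2],sp),tri([c1,c2,S],sp+[(367.6,168.9)]))
# transformer front base / core front top corners: w1 (246,168),(343,165)?; w2
print('core front top',tri([c1,c2],[(243,169),(178,166)]),tri([c1,c2],[(343,165),(277,163)]))
E
```

```text
knob (array([568.2 , 137.29, 179.26]), np.float64(0.004664701635425452)) (array([570.23, 138.2 , 179.  ]), np.float64(4.502262006882518))
spot (array([559.2 , 259.65,  69.22]), np.float64(0.2914182730502316)) (array([559.24, 259.47,  69.68]), np.float64(0.4830544329024866))
core front top (array([487.41, 295.18, 126.15]), np.float64(0.2074941836970184)) (array([628.34, 294.81, 133.29]), np.float64(1.308391440382725))
```

Call:
{"method": "send_rows", "body": {"moves": [[[-0.007, 0.0117, -0.0038, -0.1, 0, 0, 1], [-0.007, 0.0117, -0.0038, -0.1, 0, 0, 1], [-0.007, 0.0117, -0.0038, -0.1, 0, 0, 1], [-0.007, 0.0117, -0.0038, -0.1, 0, 0, 1], [-0.007, 0.0117, -0.0038, -0.1, 0, 0, 1], [-0.007, 0.0117, -0.0038, -0.1, 0, 0, 1], [-0.007, 0.0117, -0.0038, -0.1, 0, 0, 1], [-0.007, 0.0117, -0.0038, -0.1, 0, 0, 1], [-0.007, 0.0117, -0.0038, -0.1, 0, 0, 1], [-0.007, 0.0117, -0.0038, -0.1, 0, 0, 1]]]}}

```text
clock: 3.65
eef_pos: [566.2, 138.0, 251.0]
tcp_rot: [3.139, 0.005, 1.57]
contact_force: [-0.2, 0.1, -0.8]
opening: 1.001
grasp_force: 0.0
```

Call:
{"method": "send_rows", "body": {"moves": [[[0, 0, -0.02, 0, 0, 0, 1], [0, 0, -0.02, 0, 0, 0, 1], [0, 0, -0.02, 0, 0, 0, 1], [0, 0, -0.02, 0, 0, 0, 1], [0, 0, -0.004, 0, 0, 0, 1], [0, 0, 0, 0, 0, 0, 1]]]}}

```text
clock: 4.25
eef_pos: [566.2, 137.9, 166.1]
tcp_rot: [-3.14, 0.001, 1.571]
contact_force: [0.5, 0.2, 0.3]
opening: 1.002
grasp_force: 0.0
```

```bash
python3 - <<'E'
from h import *
st(); f,c,s=wcam('w3')
for p in [(569,138,180),(569,138,150)]: print(proj(c,p))
im=f['img']; m=(im.max(2)<40).astype(np.uint8);n,l,s_,ce=cv2.connectedComponentsWithStats(m[100:300,150:420]);print('knob',[(ce[i]+[150,100],s_[i]) for i in range(1,n) if s_[i,4]>150])
E
```

```text
4.25 [566.21 137.95 166.08] [-3.14  0.    1.57] q [ 0.24  0.38  1.8  -0.    0.97  0.24] F [0.45 0.18 0.29] op 1.0018635905902684 g 0.0
[294.94 313.27]
[293.06 278.14]
knob [(array([291.77, 284.21]), array([ 106,  164,   74,   36, 2070], dtype=int32)), (array([184.68, 289.64]), array([ 21, 175,  23,  25, 363], dtype=int32)), (array([383.1 , 289.56]), array([224, 175,  24,  25, 367], dtype=int32))]
```

View pics/w3.png

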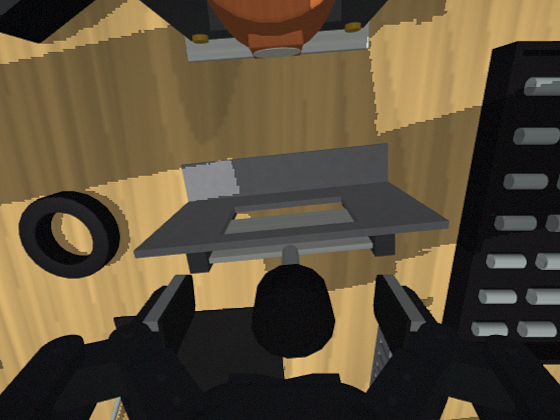

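The knob sits between the open fingers, centred at (293,312), so I'll close on it and pull up.

Call:
{"method": "send_rows", "body": {"moves": [[[0.002, 0, 0, 0, 0, 0, -1], [0, 0, 0, 0, 0, 0, -1], [0, 0, 0, 0, 0, 0, -1], [0, 0, 0, 0, 0, 0, -1], [0, 0, 0, 0, 0, 0, -1], [0, 0, 0, 0, 0, 0, -1]]], "grip_force": 60}}

```text
clock: 4.9
eef_pos: [569.7, 138.7, 166.8]
tcp_rot: [3.14, -0.0, 1.571]
contact_force: [1.9, -1.7, 2.3]
opening: 0.382
grasp_force: 59.3
```

Call:
{"method": "send_rows", "body": {"moves": [[[0, 0, 0.01, 0, 0, 0, -1], [0, 0, 0.01, 0, 0, 0, -1], [0, 0, 0.01, 0, 0, 0, -1], [0, 0, 0.01, 0, 0, 0, -1], [0, 0, 0.01, 0, 0, 0, -1], [0, 0, 0.01, 0, 0, 0, -1], [0, 0, 0.009, 0, 0, 0, -1], [0, 0, 0, 0, 0, 0, -1], [0, 0, 0, 0, 0, 0, -1]]]}}

```text
clock: 5.8
eef_pos: [569.3, 138.3, 229.9]
tcp_rot: [-3.14, 0.001, 1.571]
contact_force: [21.5, 3.1, -44.5]
opening: 0.37
grasp_force: 73.0
```

```bash
python3 - <<'E'
from h import *
st(); wf,c,s=wcam('w4'); f=grab_frame('scene'); save(f,'scene1.png')
a=cv2.resize(f['img'][100:240,290:420,::-1],None,fx=3,fy=3,interpolation=2)
b=cv2.resize(wf['img'][:,:,::-1],(400,300))
o=np.zeros((420,800,3),np.uint8);o[:,:390]=a;o[:300,400:]=b;cv2.imwrite('pics/c3.png',o)
E
```

```text
5.8 [569.34 138.3  229.94] [-3.14  0.    1.57] q [ 0.24  0.31  1.74 -0.    1.1   0.24] F [ 21.49   3.13 -44.52] op 0.3699713069179386 g 73.00896198798
```

View pics/c3.png

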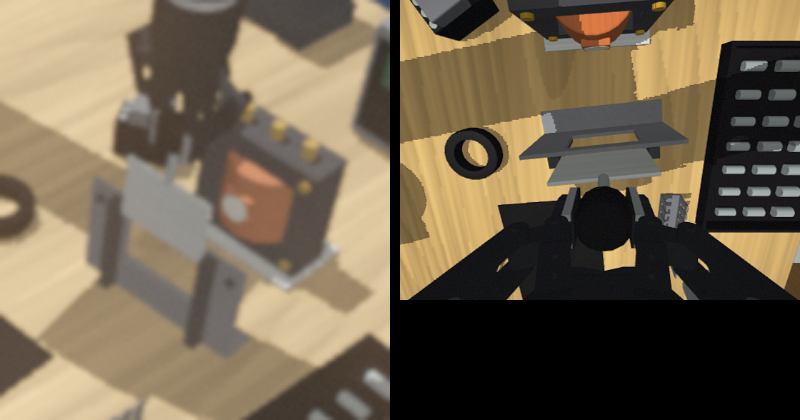

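The window is nearly clear and the knob is still held. Force is building along x, so I'll relieve that sideways load and finish the pull.

Call:
{"method": "send_rows", "body": {"moves": [[[0.002, 0, -0.004, 0, 0, 0, -1], [0.001, 0, 0, 0, 0, 0, -1], [0, 0, 0, 0, 0, 0, -1]]]}}

```text
clock: 6.2
eef_pos: [569.8, 138.3, 229.6]
tcp_rot: [-3.136, 0.001, 1.571]
contact_force: [-5.2, 0.8, -12.3]
opening: 0.374
grasp_force: 76.1
```

Call:
{"method": "send_rows", "body": {"moves": [[[0, 0, 0.004, 0, 0, 0, -1], [0, 0, 0.004, 0, 0, 0, -1], [0, 0, 0.003, 0, 0, 0, -1], [0, 0, 0, 0, 0, 0, -1]]]}}

```text
clock: 6.6
eef_pos: [569.3, 137.9, 232.9]
tcp_rot: [-3.132, 0.002, 1.571]
contact_force: [20.1, 4.6, -75.8]
opening: 0.372
grasp_force: 69.1
```

```bash
python3 - <<'E'
from h import *
wf,c,s=wcam('w5'); f=grab_frame('scene'); save(f,'scene2.png')
S=cam(f); g=0.1; n=np.array([-np.sin(g),np.cos(g),0]); p0=np.array([568,148,0])-6*n
def pl(uv):
    K,R,t=S; d=R.T@np.linalg.inv(K)@np.array([uv[0],uv[1],1.]); o=-R.T@t
    return o+d*((p0-o)@n)/(d@n)
a=cv2.imread('pics/scene0.png')[125:225,310:410];b=cv2.imread('pics/scene2.png')[125:225,310:410]
w=cv2.imread('pics/w3.png')[230:370,220:370];w2=cv2.imread('pics/w5.png')[230:370,220:370]
up=lambda x:cv2.resize(x,(400,300 if x.shape[0]!=100 else 400),interpolation=2)
o=np.zeros((600,800,3),np.uint8)
# rectified guard front plane: x -100..100 , z 0..190 ; 2px/mm
H=[]
xs=np.array([[-100,0],[100,0],[100,195],[-100,195]],float)
ax=np.array([np.cos(g),np.sin(g),0])
src=np.float32([proj(S,p0+ax*x+np.array([0,0,z])) for x,z in xs]); dst=np.float32([[200+2*x,400-2*z] for x,z in xs])
M=cv2.getPerspectiveTransform(src,dst)
o[:400,:400]=cv2.warpPerspective(cv2.imread('pics/scene0.png'),M,(400,400),flags=2)
o[:400,400:]=cv2.warpPerspective(cv2.imread('pics/scene2.png'),M,(400,400),flags=2)
o[400:600,:214]=cv2.resize(w,(214,200));o[400:600,220:434]=cv2.resize(w2,(214,200))
for z in range(0,200,20): o[400-2*z-1 if z else 399,::8]=(0,0,255)
cv2.imwrite('pics/c4.png',o)
E
```

```text
(no output)
```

View pics/c4.png

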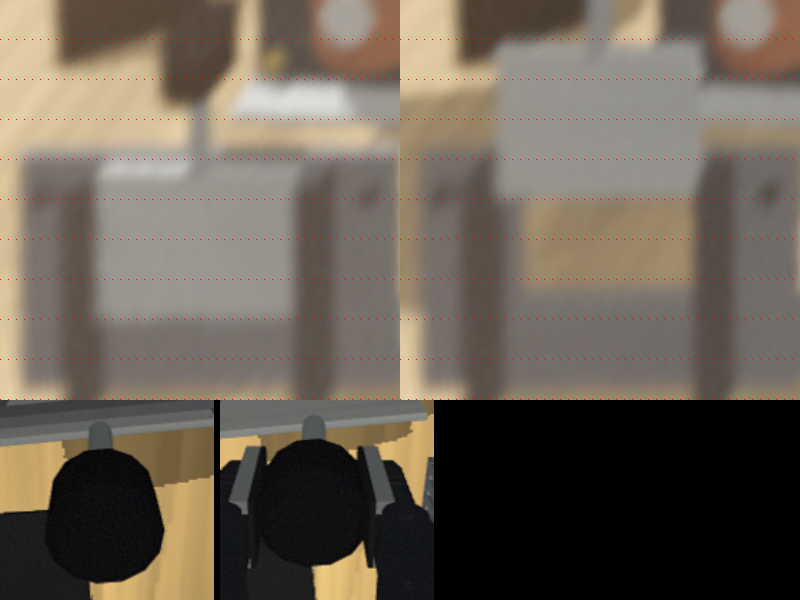

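The rectified views put the plate's bottom edge above the window top, so it is up against its stop and the shutter is open. The knob may have started a few mm up. Releasing and going to the dock.

Call:
{"method": "send_rows", "body": {"moves": [[[0, 0, 0, 0, 0, 0, 1], [0, 0, 0, 0, 0, 0, 1], [0, 0, 0, 0, 0, 0, 1], [0, 0, 0, 0, 0, 0, 1], [0, 0, 0.02, 0, 0, 0, 1], [0, 0, 0.03, 0, 0, 0, 1], [0, 0, 0.01, 0, 0, 0, 1]]], "grip_force": 60}}

```text
clock: 7.4
eef_pos: [573.5, 139.0, 306.4]
tcp_rot: [3.136, -0.001, 1.571]
contact_force: [0.2, -1.0, 0.3]
opening: 0.996
grasp_force: 0.0
```

Call:
{"method": "send_rows", "body": {"moves": [[[-0.006, -0.046, 0, 0, 0, 0.02, 1], [-0.006, -0.046, 0, 0, 0, 0.02, 1], [-0.006, -0.046, 0, 0, 0, 0.02, 1], [-0.007, -0.046, -0.02, 0, 0, 0.02, 1], [-0.007, -0.046, -0.02, 0, 0, 0.02, 1], [-0.007, -0.046, -0.02, 0, 0, 0.02, 1], [-0.007, -0.046, -0.02, 0, 0, 0.02, 1], [-0.007, -0.046, -0.02, 0, 0, 0.02, 1], [-0.007, -0.046, -0.015, 0, 0, 0.02, 1], [-0.007, -0.046, 0, 0, 0, 0.005, 1]]]}}

```text
clock: 8.4
eef_pos: [504.0, -319.7, 186.7]
tcp_rot: [-3.14, -0.002, 1.756]
contact_force: [0.8, 1.1, -0.3]
opening: 1.001
grasp_force: 0.0
```

Call:
{"method": "send_rows", "body": {"moves": [[[-0.004, -0.018, 0, 0, 0, 0, 0.4], [0, 0, 0, 0, 0, 0, 0.4], [0, 0, 0, 0, 0, 0, 0.4]]]}}

```text
clock: 8.7
eef_pos: [501.6, -336.0, 188.8]
tcp_rot: [3.141, -0.0, 1.755]
contact_force: [-0.4, 0.3, -0.3]
opening: 0.701
grasp_force: 0.0
```

```bash
python3 - <<'E'
from h import *
st(); f,c,s=wcam('w6')
im=f['img'][:,:,::-1].copy()
a=np.pi/2+0.185; ux=np.array([np.cos(a),np.sin(a),0]); uy=np.array([-ux[1],ux[0],0])
nose=np.array([490.,-296,0]); O=nose-90*ux
def L(p,z,col):
    q=np.array([proj(c,O+ux*x+uy*y+[0,0,z]) for x,y in p]); cv2.polylines(im,[np.round(q*16).astype(int)],True,col,1,shift=4)
L([(70,-15),(90,-15),(90,15),(70,15)],34,(0,255,0)); L([(5,-10),(70,-10),(70,10),(5,10)],30,(255,255,0))
L([(-90,-26),(10,-26),(10,26),(-90,26)],45,(0,0,255))
cv2.imwrite('pics/c5.png',cv2.resize(im,(800,600),interpolation=2))
S2=grab_frame('scene');save(S2,'scene3.png')
E
```

```text
8.7 [ 501.6  -336.02  188.82] [ 3.14 -0.    1.75] q [-0.59  0.38  1.74  0.    1.02 -0.78] F [-0.41  0.28 -0.31] op 0.7008258236394125 g 0.0
```

View pics/c5.png

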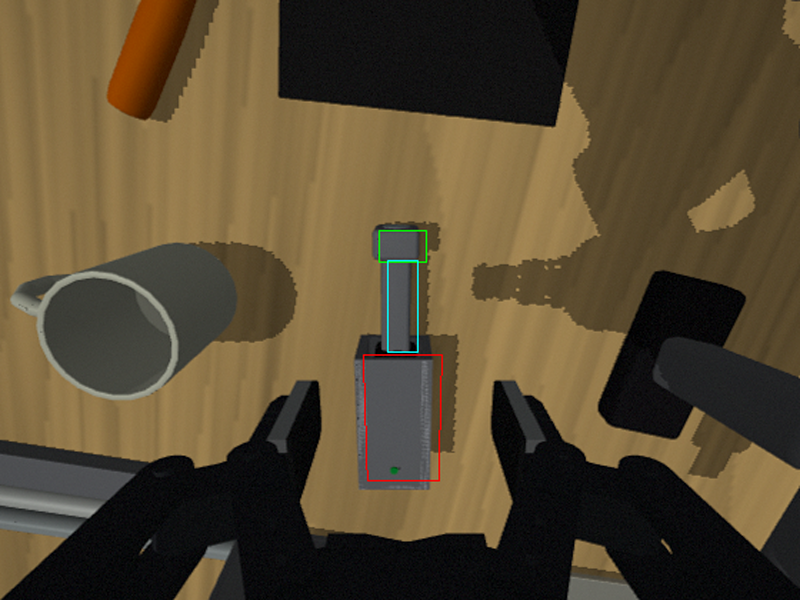

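The overlay shows the wand about 4 mm left of my model (nose at 397,243 in the 800 px picture). I'm correcting for that and going down onto the neck.

Call:
{"method": "send_rows", "body": {"moves": [[[-0.0046, -0.013, -0.02, 0, 0, 0, 0.4], [0, 0, -0.025, 0, 0, 0, 0.4], [0, 0, -0.025, 0, 0, 0, 0.4], [0, 0, -0.025, 0, 0, 0, 0.4], [0, 0, -0.025, 0, 0, 0, 0.4], [0, 0, -0.025, 0, 0, 0, 0.4], [0, 0, -0.02, 0, 0, 0, 0.4], [0, 0, 0, 0, 0, 0, 0.4]]]}}

```text
clock: 9.6
eef_pos: [496.0, -346.9, 21.4]
tcp_rot: [-3.139, -0.003, 1.758]
contact_force: [-1.3, 0.2, 0.3]
opening: 0.697
grasp_force: 0.0
```

Call:
{"method": "send_rows", "body": {"moves": [[[0, 0, 0, 0, 0, 0, -1], [0, 0, 0, 0, 0, 0, -1], [0, 0, 0, 0, 0, 0, -1], [0, 0, 0, 0, 0, 0, -1], [0, 0, 0, 0, 0, 0, -1], [0, 0, 0, 0, 0, 0, -1]]], "grip_force": 60}}

```text
clock: 10.2
eef_pos: [497.9, -349.7, 25.1]
tcp_rot: [3.14, 0.001, 1.756]
contact_force: [0.7, 1.6, 6.4]
opening: 0.219
grasp_force: 61.8
```

Call:
{"method": "send_rows", "body": {"moves": [[[0, 0, 0.002, 0, 0, 0, -1], [-0.0018, 0.0098, 0, 0, 0, 0, -1], [-0.0018, 0.0098, 0, 0, 0, 0, -1], [-0.0018, 0.0098, 0, 0, 0, 0, -1], [-0.0022, 0.0118, 0, 0, 0, 0, -1], [-0.0022, 0.0118, 0, 0, 0, 0, -1], [-0.0022, 0.0118, 0, 0, 0, 0, -1], [-0.0022, 0.0118, 0, 0, 0, 0, -1], [-0.0022, 0.0118, 0, 0, 0, 0, -1], [-0.0022, 0.0118, 0, 0, 0, 0, -1]]]}}

```text
clock: 11.2
eef_pos: [478.1, -248.2, 25.6]
tcp_rot: [-3.142, -0.0, 1.756]
contact_force: [-0.5, 0.9, -1.1]
opening: 0.22
grasp_force: 60.8
```

Call:
{"method": "send_rows", "body": {"moves": [[[-0.0022, 0.0118, 0, 0, 0, 0, -1], [-0.0022, 0.0118, 0, 0, 0, 0, -1], [-0.0018, 0.0098, 0.0, 0, 0, 0, -1], [0, 0.01, 0.01, 0, 0, 0, -1], [0, 0, 0, 0, 0, 0, -1]]]}}

```text
clock: 11.7
eef_pos: [472.7, -205.0, 36.7]
tcp_rot: [3.141, 0.001, 1.757]
contact_force: [0.6, -0.1, -2.1]
opening: 0.217
grasp_force: 60.8
```

```bash
python3 - <<'E'
from h import *
st(); f,c,s=wcam('w7'); t=grab_frame('top'); save(t,'top1.png'); S=grab_frame('scene'); save(S,'scene4.png')
# text view: grey/dark classes in wrist view
g=cv2.cvtColor(f['img'],cv2.COLOR_RGB2GRAY); h=cv2.cvtColor(f['img'],cv2.COLOR_RGB2HSV)
for v in range(60,400,14): print(v,''.join('#' if g[v,u]<40 else ('+' if h[v,u,1]<60 else '.') for u in range(180,400,4)))
E
```

```text
11.7 [ 472.68 -204.96   36.71] [3.14 0.   1.76] q [-0.41  0.49  2.01  0.    0.64 -0.6 ] F [ 0.64 -0.07 -2.14] op 0.21748910763433354 g 60.764429569244385
60 +++++++++++++++++++++++#+++++++++++++++++++++++++++++++
74 +++++++++++++++++++++++++++++++++++++++++++++++++++++++
88 ++++++++++++++++++++++++++++++++++++++++++++++++++++#++
102 +++++++++++++++#+++++++++++++++++++++++++++++++++++++++
116 +++++++++++++++++++++++++++++++++++++++++++++++++++++++
130 +++++++++++++++++++++++++++++++++++++++++++++++++++++++
144 +++++++++++++++++++++++++++++++++++++++++++++++++++++++
158 +++++++++++++++++++++++++++++++++++++++++++++++++++++++
172 ++++++++++++++++++++++++###################++#+++++++++
186 ++++++++++++++++++++++++++++++++++++#######++++++++++++
200 ++++++++++++++++++++++++++++++++++++#######++++++++++++
214 ++++++++++++++++++++++++++++++++++++###++++++++++######
228 ++++++++++++++++++++++++++++++++++++###+++++++#########
242 +++++++++++++++++++++++++++++++++######################
256 ++++++++++++++++++++++++++++++++#######################
270 +++++++++++++++++++++++++++++++++++####################
284 #+++++++++++++###+++#+++++++++++#+++###################
298 .............###++++#+++++++++++#++++###+#++###########
312 #####......##########+++++++++++######+###......######.
326 #####################+++++++++++#######################
340 #####+++###########+#+++++++++++#+###########+++#######
354 +#+##################++++++++++####################++##
368 +###+##################################################
382 #####.#########################################.#######
396 #....###########################################....###
```

Call:
{"method": "send_rows", "body": {"moves": [[[0.0005, 0.017, 0, 0, 0, -0.0125, -1], [0.0005, 0.017, 0, 0, 0, -0.0125, -1], [0.0005, 0.017, 0, 0, 0, -0.0125, -1], [0.0005, 0.017, 0, 0, 0, -0.0125, -1], [0.0005, 0.017, 0, 0, 0, -0.0125, -1], [0.0005, 0.017, 0, 0, 0, -0.0125, -1], [0.0005, 0.017, 0, 0, 0, -0.0125, -1], [0.0005, 0.017, 0, 0, 0, -0.0125, -1], [0, 0, -0.005, 0, 0, 0, -1], [0, 0, 0, 0, 0, 0, -1]]]}}

```text
clock: 12.85
eef_pos: [476.1, -70.1, 30.0]
tcp_rot: [-3.141, 0.0, 1.657]
contact_force: [-0.1, -0.1, -1.2]
opening: 0.216
grasp_force: 60.8
```

Call:
{"method": "send_rows", "body": {"moves": [[[0, 0, -0.004, 0, 0, 0, -1], [0, 0, -0.002, 0, 0, 0, -1], [0, 0, -0.002, 0, 0, 0, -1], [0, 0, 0, 0, 0, 0, -1]]]}}

```text
clock: 13.25
eef_pos: [476.1, -70.3, 22.4]
tcp_rot: [-3.141, 0.0, 1.655]
contact_force: [-0.2, -0.1, -2.0]
opening: 0.218
grasp_force: 60.8
```

Call:
{"method": "send_rows", "body": {"moves": [[[0, 0, -0.001, 0, 0, 0, -1], [0, 0, 0, 0, 0, 0, -1], [0, 0, 0, 0, 0, 0, 0.4], [0, 0, 0, 0, 0, 0, 0.4], [0, 0, 0, 0, 0, 0, 0.4], [0, 0, 0, 0, 0, 0, 0.4], [0, 0, 0, 0, 0, 0, 0.4]]]}}

```text
clock: 13.95
eef_pos: [476.2, -69.8, 21.5]
tcp_rot: [-3.142, -0.0, 1.656]
contact_force: [-0.9, 0.2, 0.5]
opening: 0.696
grasp_force: 0.0
```

Call:
{"method": "send_rows", "body": {"moves": [[[0, 0, 0.03, 0, 0, 0, 0.4], [0, -0.01, 0.04, 0.05, 0, 0, 0.4], [0, -0.01, 0.04, 0.05, 0, 0, 0.4], [0, -0.02, 0.04, 0.1, 0, 0, 0.4], [0, -0.02, 0.02, 0.1, 0, 0, 0.4], [0, -0.02, 0, 0.1, 0, 0, 0.4], [0, 0, 0, 0, 0, 0, 0.4], [0, 0, 0, 0, 0, 0, 0.4]]]}}

```text
clock: 14.75
eef_pos: [475.7, -150.6, 190.9]
tcp_rot: [3.107, -0.398, 1.66]
contact_force: [-0.8, 0.2, -0.1]
opening: 0.697
grasp_force: 0.0
```

```bash
python3 - <<'E'
from h import *
st(); f,c,s=wcam('w8'); S=grab_frame('scene'); save(S,'scene5.png'); g=cv2.cvtColor(f['img'],cv2.COLOR_RGB2GRAY)
a=1.655; ux=np.array([np.cos(a),np.sin(a),0]); uy=np.array([-ux[1],ux[0],0]); O=np.array([476.1,-70.3,0])-37*ux
for x,z in((90,31),(70,31),(70,27),(5,27),(5,31),(-90,31)): print('pred',x,proj(c,O+ux*x+[0,0,z]),proj(c,O+ux*x+uy*15+[0,0,z]),proj(c,O+ux*x-uy*15+[0,0,z]))
for v in range(60,400,8): print(v,' '.join('%2d'%(min(99,g[v,u])) for u in range(220,350,4)))
E
```

```text
14.75 [ 475.69 -150.6   190.94] [ 3.11 -0.4   1.66] q [-0.53  0.33  1.87  0.37  1.17 -0.8 ] F [-0.82  0.15 -0.05] op 0.697164284348694 g 0.0
pred 90 [286.73 136.42] [271.95 136.37] [301.46 136.46]
pred 70 [286.9  155.71] [272.04 155.7 ] [301.71 155.73]
pred 70 [286.73 156.8 ] [272.06 156.79] [301.36 156.82]
pred 5 [287.29 220.18] [272.36 220.27] [302.17 220.1 ]
pred 5 [287.46 219.89] [272.33 219.97] [302.54 219.81]
pred -90 [288.32 317.91] [272.79 318.16] [303.8  317.67]
60 99 99 99 99 99 99 99 99 99 99 99 99 99 99 99 99 99 99 99 99 99 99 99 99 99 99 99 99 99 99 99 99 99
68 99 99 99 99 99 99 99 99 99 99 99 99 99 99 99 99 99 99 99 99 99 99 99 99 99 99 99 99 99 99 99 99 99
76 99 99 99 99 99 99 99 99 99 99 99 99 99 99 99 99 99 99 99 99 99 99 99 99 99 99 99 99 99 99 99 99 99
84 99 99 99 99 99 99 99 99 99 99 99 99 99 99 99 99 99 99 99 99 99 99 99 99 99 99 99 99 99 99 99 99 99
92 99 99 99 99 99 99 99 99 99 99 99 99 99 99 99 99 99 99 99 99 99 99 99 99 99 99 99 99 99 99 99 99 99
100 99 99 99 99 99 99 99 99 99 99 99 99 99 99 99 99 99 99 99 99 99 99 99 99 99 99 99 99 99 99 99 99 99
108 99 99 9
[... 3099 characters left out ...]
9 99 99 99 99 99 99 99 99 99 99 99 99 99 99 99 99 99 99 99 99 99 99 99 99 99 99 99
356 99 99 99 99 99 99 99 99 99 99 99 99 99 99 99 99 99 99 99 99 99 99 99 99 99 99 99 99 99 99 99 99 99
364 99 99 99 99 99 99 99 99 99 99 99 99 99 99 99 99 99 99 99 99 99 99 99 99 99 99 99 99 99 99 99 99 99
372 99 99 99 99 99 99 99 99 99 99 99 99 99 99 99 99 99 99 99 99 99 99 99 99 99 99 99 99 99 99 99 99 99
380 99 99 87 26 25 22 20 20 21 22 21 16 23 23 20 19 22 20 21 22 20 24 21 22 25 24 21 24 21 22 82 99 99
388 21 21 24 23 21 20 22 19 18 21 21 18 24 23 24 20 23 24 22 26 16 20 22 21 18 25 21 22 21 23 19 20 20
396 23 20 24 20 18 16 22 20 22 24 19 21 21 21 20 20 23 19 21 24 24 22 24 24 24 21 22 21 22 20 22 22 20
```

The wand lies flat on the mat where predicted: nose rows 136–158 and handle rows 218–314, at about column 286. Now going down on the handle.

Call:
{"method": "send_rows", "body": {"moves": [[[0.006, 0.001, -0.03, -0.003, 0.031, 0.013, 0.4], [0, 0, -0.03, 0, 0, 0, 0.4], [0, 0, -0.03, 0, 0, 0, 0.4], [0, 0, -0.03, 0, 0, 0, 0.4], [0, 0, -0.026, 0, 0, 0, 0.4], [0, 0, -0.014, 0, 0, 0, 0.4], [0, 0, -0.006, 0, 0, 0, 0.4], [0, 0, 0, 0, 0, 0, 0.4]]]}}

```text
clock: 15.65
eef_pos: [482.1, -148.1, 25.5]
tcp_rot: [3.14, -0.399, 1.664]
contact_force: [0.1, 0.4, 0.5]
opening: 0.699
grasp_force: 0.0
```

Call:
{"method": "send_rows", "body": {"moves": [[[0, 0, 0, 0, 0, 0, -1], [0, 0, 0, 0, 0, 0, -1], [0, 0, 0, 0, 0, 0, -1], [0, 0, 0, 0, 0, 0, -1], [0, 0, 0, 0, 0, 0, -1]]], "grip_force": 70}}

```text
clock: 16.15
eef_pos: [483.0, -149.3, 26.9]
tcp_rot: [3.137, -0.398, 1.663]
contact_force: [0.1, -0.2, 5.4]
opening: 0.333
grasp_force: 69.7
```

Call:
{"method": "send_rows", "body": {"moves": [[[0, 0, 0.01, 0, 0, 0, -1], [0, 0, 0.02, 0, 0, 0, -1], [0, 0, 0.02, 0, 0, 0, -1], [0.012, 0.016, 0.006, 0, 0, -0.005, -1], [0.012, 0.016, 0, 0, 0, -0.005, -1], [0.013, 0.016, 0, 0, 0, -0.005, -1], [0.013, 0.016, 0, 0, 0, -0.005, -1], [0.013, 0.016, 0, 0, 0, 0, -1], [0.013, 0.016, 0, 0, 0, 0, -1], [0.013, 0.016, 0, 0, 0, 0, -1]]]}}

```text
clock: 17.15
eef_pos: [571.7, -36.3, 82.5]
tcp_rot: [3.139, -0.398, 1.643]
contact_force: [-0.3, -0.5, -1.1]
opening: 0.333
grasp_force: 69.3
```

Call:
{"method": "send_rows", "body": {"moves": [[[0, 0.01, 0, 0, 0, 0, -1], [0, 0, 0, 0, 0, 0, -1]]]}}

```text
clock: 17.35
eef_pos: [570.5, -25.8, 81.9]
tcp_rot: [3.14, -0.399, 1.645]
contact_force: [-0.4, 0.7, -3.1]
opening: 0.338
grasp_force: 69.2
```

```bash
python3 - <<'E'
from h import *
st(); f,c,s=wcam('w9'); S=grab_frame('scene'); save(S,'scene6.png'); T=grab_frame('top'); save(T,'top2.png')
for n,F,C in(('scene',S,cam(S)),('top',T,cam(T)),('wrist',f,c)):
    p=s['eef_pos']; a=s['tcp_rot'][2]; ux=np.array([np.cos(a),np.sin(a),0]); L=p+132.5*ux+[0,0,-9.9]
    print(n,'lens',L,proj(C,L),'nosetop',proj(C,L+[0,0,14]),'nosebot',proj(C,L-[0,0,14]),'spot',proj(C,[559.2,259.5,71]))
    u,v=proj(C,L).astype(int); g=cv2.cvtColor(F['img'],cv2.COLOR_RGB2GRAY)
    for r in range(v-16,v+20,2): print(r,' '.join('%3d'%g[r,k] for k in range(u-24,u+26,2)) if 0<=r<420 else '')
E
```

```text
17.35 [570.49 -25.82  81.95] [ 3.14 -0.4   1.64] q [-0.26  0.55  1.82  0.47  0.96 -0.64] F [-0.37  0.69 -3.09] op 0.33842882154882636 g 69.19243454933167
scene lens [560.73 106.32  72.05] [331.35 190.19] nosetop [331.82 186.8 ] nosebot [330.9  193.53] spot [367.6  168.65]
174 138 137 137 137 139 140 126 111 108  92  79  84 102 158 186 161 149 147 147 148 146 146 147 145 146
176 136 137 140 140 140 139 123 110 107  87  79  82 105 174 208 194 166 150 148 147 147 148 148 145 145
178 139 140 139 138 138 138 121 110 107  86  79  84 108 157 200 194 187 173 155 148 147 147 147 146 146
180 140 139 138 138 140 139 119 111 105  80  80  86 109 136 170 186 189 188 180 160 150 147 147 146 147
182 138 138 140 141 142 139 117 110 101  81  80  89 111 135 138 154 186 187 183 181 172 156 148 147 147
184 140 142 142 143 143 140 115 109  99  80  80  95 111 131 139 140 165 184 191 193 194 186 166 150 145
186 142 143 142 141 142 142 115 110  96  83  95 104 110 117 127 131 133 149 186 195 195 198 195 179 149
188 144 143 143 145 148 145 129 113  92  96 107 108 107 109 115 120 131 135 151 188 199 198 196 197
[... 4308 characters left out ...]
80  81  80  81  80  82  79  80  81  80  80  80  81  83  80  82  81  82  79  80  81
49  81  80  81  78  80  80  82  81  78  80  81  79  82  80  81  81  80  83  81  79  79  80  82  82  82
51  81  80  82  80  80  81  79  83  82  79  80  81  82  80  81  80  81  82  80  81  82  80  80  82  81
53  79  80  77  79  78  79  79  80  78  78  78  81  79  80  79  81  81  79  80  80  80  78  80  79  81
55  74  76  75  76  76  77  77  76  75  77  77  76  77  76  78  78  77  77  77  78  76  78  78  79  76
57  74  71  71  74  74  73  74  74  74  73  76  72  72  72  73  75  73  73  77  74  74  76  75  76  74
59  67  66  67  66  63  66  69  66  68  63  66  68  67  67  67  66  67  69  67  67  68  67  67  63  66
```

Call:
{"method": "send_rows", "body": {"moves": [[[0.002, 0.01, 0, 0, 0, 0, -1], [0, 0.01, 0, 0, 0, 0, -1], [0, 0.01, 0, 0, 0, 0, -1], [0, 0.01, 0, 0, 0, 0, -1], [0, 0.01, 0, 0, 0, 0, -1], [0, 0.01, 0, 0, 0, 0, -1], [0, 0.01, 0, 0, 0, 0, -1], [0, 0.01, 0, 0, 0, 0, -1], [0, 0.008, 0, 0, 0, 0, -1], [0, 0.005, 0, 0, 0, 0, -1]]]}}

```text
clock: 18.5
eef_pos: [573.1, 67.0, 81.5]
tcp_rot: [3.14, -0.398, 1.643]
contact_force: [0.1, -0.4, -2.1]
opening: 0.338
grasp_force: 69.2
```

```bash
python3 - <<'E'
from h import *
st(); S=grab_frame('scene'); save(S,'scene7.png'); T=grab_frame('top'); save(T,'top3.png'); s=sense()
p=s['eef_pos']; a=s['tcp_rot'][2]; ux=np.array([np.cos(a),np.sin(a),0]); L=p+132.5*ux+[0,0,-9.9]
C=cam(S); print('lens',L,proj(C,L),'top',proj(C,L+[0,0,14]),'bot',proj(C,L-[0,0,14]),'spot',proj(C,[559.2,259.5,71]))
print('top view lens',proj(cam(T),L+[0,0,14]))
g=cv2.cvtColor(S['img'],cv2.COLOR_RGB2GRAY); u,v=proj(C,L).astype(int)
for r in range(v-16,v+18,2): print(r,' '.join('%3d'%g[r,k] for k in range(u-20,u+34,2)))
g=cv2.cvtColor(T['img'],cv2.COLOR_RGB2GRAY); u,v=proj(cam(T),L+[0,0,14]).astype(int); print()
for r in range(v-10,v+12,1): print(r,' '.join('%3d'%g[r,k] for k in range(u-14,u+20,2)))
E
```

```text
18.5 [573.07  67.04  81.55] [ 3.14 -0.4   1.64] q [-0.1   0.54  1.85  0.51  0.89 -0.53] F [ 0.07 -0.45 -2.09] op 0.33781863234349885 g 69.1940188407898
lens [563.45 198.96  71.66] [354.55 177.52] top [355.17 174.13] bot [353.93 180.86] spot [367.6  168.65]
top view lens [193.9  208.35]
161 147 148 149 148 148 143 140 163 189 195 183  98  81  81  80 106 134 120 112 113 116 125 137 145 141 113  85
163 147 147 147 148 148 147 147 149 161 180 169  91  81  82  84 112 150 147 121 111 111 112 113 113 113 110 105
165 149 146 147 148 148 149 148 146 149 150 146 113  86  80  84 124 152 158 154 133 115 112 112 113 114 113 110
167 147 147 148 148 147 147 147 147 146 145 148 149 135  98  92 143 162 163 157 146 128 113 114 114 113 113 107
169 148 147 148 148 147 146 147 146 146 146 145 146 150 128  96 136 161 160 158 127 111 112 113 113 112 112  98
171 148 147 146 148 147 147 146 145 145 147 146 144 146 125  92 118 150 161 157 130 112 112 112 113 114 112  92
173 141 147 147 146 147 148 148 146 146 145 145 145 144 120  85 103 119 144 141 122 113 112 112 113 112 110  88
175 141 146 146 147 147 146 1
[... 1975 characters left out ...]
 139 137  69  74  43  48  48  33  58  53  46  95  59
211 100 139 138 140 139 134  74  74  48  40  37  40  69  55  56  84  55
212  88 138 138 138 142 135  76  75  68  47  51  62  76  53  51  88  61
213  90 134 137 133 137 135  74  73  74  66  67  72  76  57  54  78  58
214  98 130 132 131 132 128  68  71  69  71  68  70  70  57  47  71  62
215 101 130 127 129 128 125  71  69  68  70  69  71  65  54  55  59  64
216 108 127 129 129 131 125  67  72  72  71  70  72  65  52  56  55  66
217 108 134 135 130 129 136  77  73  68  73  66  70  70  56  53  52  61
218 117 132 130 137 133 130  83  75  73  73  75  72  71  54  55  55  59
219 137 127 131 129 131 132  84  69  69  77  66  72  68  61  56  59  62
```

Call:
{"method": "send_rows", "body": {"moves": [[[0, 0, 0, 0, 0, 0, -1], [0, 0, 0, 0, 0, 0, -1], [0, 0, 0, 0, 0, 0, -1], [0, 0, 0, 0, 0, 0, -1], [0, 0, 0, 0, 0, 0, -1], [0, 0, 0, 0, 0, 0, -1], [0, 0, 0, 0, 0, 0, -1], [0, 0, 0, 0, 0, 0, -1], [0, 0, 0, 0, 0, 0, -1], [0, 0, 0, 0, 0, 0, -1]]]}}

```text
clock: 19.6
eef_pos: [573.2, 66.2, 81.5]
tcp_rot: [3.14, -0.398, 1.643]
contact_force: [0.3, -0.3, -2.1]
opening: 0.337
grasp_force: 69.2
```

Call:
{"method": "send_rows", "body": {"moves": [[[0, 0, 0, 0, 0, 0, -1], [0, 0, 0, 0, 0, 0, -1], [0, 0, 0, 0, 0, 0, -1], [0, 0, 0, 0, 0, 0, -1], [0, 0, 0, 0, 0, 0, -1], [0, 0, 0, 0, 0, 0, -1], [0, 0, 0, 0, 0, 0, -1], [0, 0, 0, 0, 0, 0, -1], [0, 0, 0, 0, 0, 0, -1], [0, 0, 0, 0, 0, 0, -1]]]}}

```text
clock: 20.6
eef_pos: [573.2, 66.2, 81.6]
tcp_rot: [3.14, -0.398, 1.643]
contact_force: [-0.3, 0.5, -2.2]
opening: 0.333
grasp_force: 69.2
```

Call:
{"method": "send_rows", "body": {"moves": [[[0, 0, 0, 0, 0, 0, -1], [0, 0, 0, 0, 0, 0, -1], [0, 0, 0, 0, 0, 0, -1], [0, 0, 0, 0, 0, 0, -1], [0, 0, 0, 0, 0, 0, -1], [0, 0, 0, 0, 0, 0, -1], [0, 0, 0, 0, 0, 0, -1], [0, 0, 0, 0, 0, 0, -1], [0, 0, 0, 0, 0, 0, -1], [0, 0, 0, 0, 0, 0, -1]]]}}

```text
clock: 21.6
eef_pos: [573.2, 66.2, 81.6]
tcp_rot: [3.139, -0.398, 1.643]
contact_force: [1.1, 0.1, -2.2]
opening: 0.331
grasp_force: 69.2
```

Call:
{"method": "send_rows", "body": {"moves": [[[0, -0.01, 0, 0, 0, 0, -1], [0, -0.012, 0, 0, 0, 0, -1], [0, -0.012, 0, 0, 0, 0, -1], [0, -0.012, 0, 0, 0, 0, -1], [0, -0.012, 0, 0, 0, 0, -1], [0, -0.012, 0, 0, 0, 0, -1], [0, -0.012, 0, 0, 0, 0, -1], [0, -0.012, 0, 0, 0, 0, -1], [-0.012, -0.015, 0, 0, 0, 0, -1], [-0.012, -0.015, 0, 0, 0, 0, -1]]]}}

```text
clock: 22.6
eef_pos: [548.2, -58.9, 81.4]
tcp_rot: [3.14, -0.398, 1.643]
contact_force: [0.3, -0.9, -2.0]
opening: 0.34
grasp_force: 69.2
```

Call:
{"method": "send_rows", "body": {"moves": [[[-0.013, -0.018, 0, 0, 0, 0, -1], [-0.013, -0.018, 0, 0, 0, 0, -1], [-0.013, -0.018, 0, 0, 0, 0, -1], [-0.013, -0.018, 0, 0, 0, 0, -1], [-0.013, -0.018, 0, 0, 0, 0, -1], [0, 0, -0.02, 0, 0, 0, -1], [0, 0, -0.02, 0, 0, 0, -1], [0, 0, -0.008, 0, 0, 0, -1], [0, 0, 0, 0, 0, 0, -1]]]}}

```text
clock: 23.5
eef_pos: [483.0, -147.6, 32.8]
tcp_rot: [-3.142, -0.4, 1.642]
contact_force: [-1.0, 0.1, -0.8]
opening: 0.339
grasp_force: 69.3
```

Call:
{"method": "send_rows", "body": {"moves": [[[0, 0, -0.003, 0, 0, 0, -1], [0, 0, -0.003, 0, 0, 0, -1], [0, 0, 0, 0, 0, 0, -1], [0, 0, 0, 0, 0, 0, 0.4], [0, 0, 0, 0, 0, 0, 0.4], [0, 0, 0, 0, 0, 0, 0.4], [0, 0, 0, 0, 0, 0, 0.4], [0, 0, 0, 0, 0, 0, 0.4]]]}}

```text
clock: 24.3
eef_pos: [484.2, -147.9, 27.6]
tcp_rot: [3.139, -0.398, 1.643]
contact_force: [0.1, -0.6, 0.2]
opening: 0.7
grasp_force: 0.0
```

Call:
{"method": "send_rows", "body": {"moves": [[[0, 0, 0.03, 0, 0, 0, 0.4], [0, 0, 0.04, 0, 0, 0, 0.4], [0, 0, 0.04, 0, 0, 0, 0.4], [0, 0, 0.03, 0, 0, 0, 0.4], [0, 0, 0.02, 0, 0, 0, 0.4], [0, 0, 0, 0, 0, 0, 0.4], [0, 0, 0, 0, 0, 0, 0.4]]]}}

```text
clock: 25.0
eef_pos: [484.1, -147.9, 187.5]
tcp_rot: [3.139, -0.398, 1.643]
contact_force: [-0.6, 0.2, -0.9]
opening: 0.696
grasp_force: 0.0
```

```bash
python3 - <<'E'
from h import *
st(); f,c,s=wcam('w10'); g=cv2.cvtColor(f['img'],cv2.COLOR_RGB2GRAY)
a=1.643; ux=np.array([np.cos(a),np.sin(a),0]); uy=np.array([-ux[1],ux[0],0]); O=np.array([483,-148,0])+42.5*ux
print(O)
for x,z in((90,31),(5,31),(-90,31)): print('pred',x,proj(c,O+ux*x+uy*15+[0,0,z]),proj(c,O+ux*x-uy*15+[0,0,z]))
for v in range(110,340,10): print(v,' '.join('%2d'%(min(99,g[v,u])) for u in range(240,330,4)))
E
```

```text
25.0 [ 484.12 -147.86  187.5 ] [ 3.14 -0.4   1.64] q [-0.51  0.36  1.84  0.36  1.19 -0.76] F [-0.6   0.17 -0.95] op 0.6964446881544357 g 0.0
[ 479.93 -105.61    0.  ]
pred 90 [269.28 135.62] [299.18 135.64]
pred 5 [268.97 220.11] [299.56 220.1 ]
pred -90 [268.6  319.36] [300.01 319.33]
110 99 99 99 99 99 99 99 99 99 99 99 99 99 99 99 99 99 99 99 99 99 99 99
120 34 34 35 33 30 35 37 33 30 34 31 31 34 33 30 31 34 34 31 32 32 32 33
130 30 34 32 29 31 32 32 32 32 34 32 32 34 31 33 32 32 34 32 33 36 19 22
140 33 32 30 30 35 32 32 33 99 99 99 99 99 99 99 67 34 33 33 34 21 19 23
150 34 34 31 33 31 34 28 35 99 99 99 99 99 99 83 56 22 19 21 23 24 22 17
160 33 35 33 32 28 31 34 33 31 99 99 99 99 81 47 22 23 21 23 19 18 23 23
170 31 31 32 31 32 33 32 32 32 99 99 80 82 82 17 20 18 16 21 20 18 21 19
180 30 34 32 32 29 33 33 33 34 80 83 82 80 82 19 18 18 19 20 21 20 17 19
190 30 33 32 34 29 29 32 35 34 74 83 85 83 82 18 24 20 17 20 22 17 19 20
200 33 31 33 34 35 31 32 33 32 87 86 84 85 83 20 17 19 21 24 18 23 19 26
210 34 33 34 29 32 34 34 35 30 99 99 99 84 82 18 18 21 22 20 25 23 21 25
220 34 35 
[... 165 characters left out ...]
8 99 99 99 99 99 32 24 22 17 34 33 33 35 34
250 31 29 32 32 34 31 33 33 42 99 99 99 99 99 33 23 18 15 32 31 33 28 24
260 32 32 33 32 31 30 31 29 43 99 99 99 99 99 31 19 22 19 30 30 32 32 15
270 37 30 31 33 37 34 31 25 39 41 39 38 38 35 32 20 22 22 33 33 35 30 25
280 35 33 32 33 36 33 35 25 44 39 99 99 99 37 30 18 18 22 28 30 33 32 18
290 34 32 31 35 32 31 35 26 41 43 41 38 40 36 31 16 19 19 30 33 33 32 28
300 32 35 32 34 34 32 36 27 33 34 99 99 99 36 27 19 19 19 33 31 32 34 30
310 32 33 30 34 34 34 31 26 41 41 42 38 40 39 27 22 23 28 28 31 33 32 31
320 33 34 33 30 35 29 34 33 32 32 31 33 31 32 31 31 36 32 32 36 31 35 33
330 32 34 33 30 33 35 31 32 31 31 31 32 31 31 31 28 34 34 32 31 35 34 31
```

Call:
{"method": "send_rows", "body": {"moves": [[[0.0, 0.0, 0.03, -0.05, -0.0036, 0, -1], [0.009, 0.03, 0.03, -0.05, -0.0036, 0, -1], [0.009, 0.032, 0.03, -0.05, -0.0036, 0, -1], [0.009, 0.032, 0.025, -0.05, -0.0036, 0, -1], [0.009, 0.032, 0, -0.05, -0.0036, 0, -1], [0.01, 0.032, 0, -0.05, -0.0036, 0, -1], [0.01, 0.032, 0, -0.05, -0.0036, 0, -1], [0.01, 0.032, 0, -0.05, -0.0036, 0, -1], [0.01, 0.032, 0, 0, 0, 0, -1], [0.01, 0.032, 0, 0, 0, 0, -1]]], "grip_force": 30}}

```text
clock: 26.05
eef_pos: [569.7, 140.0, 300.6]
tcp_rot: [-3.141, 0.003, 1.644]
contact_force: [0.3, -0.5, 0.1]
opening: 0.001
grasp_force: 0.0
```

Call:
{"method": "send_rows", "body": {"moves": [[[0, 0, 0, 0, 0, 0, -1]]]}}

```text
clock: 26.15
eef_pos: [570.4, 141.6, 300.5]
tcp_rot: [-3.141, 0.002, 1.646]
contact_force: [0.7, -0.4, -0.9]
opening: -0.003
grasp_force: 0.0
```

Call:
{"method": "send_rows", "body": {"moves": [[[-0.001, -0.003, -0.015, 0, 0, 0, -1], [0, 0, -0.012, 0, 0, 0, -1], [0, 0, -0.01, 0, 0, 0, -1], [0, 0, -0.01, 0, 0, 0, -1], [0, 0, 0, 0, 0, 0, -1]]]}}

```text
clock: 26.65
eef_pos: [568.5, 134.6, 253.9]
tcp_rot: [-3.141, 0.003, 1.642]
contact_force: [-0.1, 0.4, -0.3]
opening: 0.002
grasp_force: 0.0
```

Call:
{"method": "send_rows", "body": {"moves": [[[0, 0, -0.01, 0, 0, 0, -1], [0, 0, -0.01, 0, 0, 0, -1], [0, 0, -0.01, 0, 0, 0, -1], [0, 0, -0.01, 0, 0, 0, -1], [0, 0, -0.01, 0, 0, 0, -1], [0, 0, -0.004, 0, 0, 0, -1], [0, 0, 0, 0, 0, 0, -1]]]}}

```text
clock: 27.35
eef_pos: [568.3, 135.1, 200.4]
tcp_rot: [-3.141, 0.003, 1.643]
contact_force: [-0.2, 0.2, -0.1]
opening: -0.001
grasp_force: 0.0
```

```bash
python3 - <<'E'
from h import *
st(); S=grab_frame('scene'); save(S,'scene8.png'); f,c,s=wcam('w11')
C=cam(S)
for z in(166,236): print(z,proj(C,[569,138,z]),'plate mid bottom/top at up', proj(C,[569,143,40+z-166]),proj(C,[569,143,115+z-166]))
g=0.1; n=np.array([-np.sin(g),np.cos(g),0]); p0=np.array([568,148,0])-6*n; ax=np.array([np.cos(g),np.sin(g),0])
for nm in('scene0','scene2','scene3','scene6','scene7','scene8'):
    im=cv2.imread(f'pics/{nm}.png'); h=cv2.cvtColor(im,cv2.COLOR_BGR2HSV)
    print(nm,'z from 0..260 step 10 along x=0(V/S), rod side:')
    for x in(0,30):
        r=[]
        for z in range(20,270,10):
            u,v=proj(C,p0+ax*x+[0,0,z]).round().astype(int); r.append('%d/%d'%(h[v,u,2],h[v,u,1]))
        print(x,' '.join(r))
E
```

```text
27.35 [568.35 135.14 200.39] [-3.14  0.    1.64] q [ 0.23  0.34  1.77 -0.    1.03  0.16] F [-0.18  0.21 -0.07] op -0.0005787697864705125 g 0.0
166 [344.9  163.37] plate mid bottom/top at up [341.16 193.98] [344.07 175.84]
236 [347.96 143.97] plate mid bottom/top at up [343.87 177.1 ] [347.01 157.53]
scene0 z from 0..260 step 10 along x=0(V/S), rod side:
0 117/24 117/22 132/19 152/15 154/15 155/15 154/17 154/13 153/15 149/14 142/13 143/18 147/26 109/42 82/87 86/77 88/72 87/76 88/84 89/86 87/88 91/78 141/18 141/16 205/62
30 119/24 119/24 132/21 152/13 151/14 151/15 150/15 151/15 150/15 154/13 139/20 190/71 193/42 220/5 178/17 163/77 133/69 158/73 126/71 152/75 118/65 154/76 125/71 147/75 150/95
scene2 z from 0..260 step 10 along x=0(V/S), rod side:
0 114/22 115/20 115/20 120/19 151/78 152/81 152/82 144/83 143/66 149/14 149/12 149/12 148/14 150/14 150/14 149/14 137/11 134/11 132/10 103/25 74/83 75/71 74/79 74/79 160/78
30 113/20 113/20 114/20 122/23 144/60 158/82 154/83 154/83 149/58 150/14 149/12 149/12 147/14 147/12 148/12 149/12 125/41 156/74 120/64 147/75 102/63 76/60 77/60 73/66 73
[... 915 characters left out ...]
111/16 114/25 142/54 149/10 148/10 149/12 147/10 150/12 149/12 147/10 136/9 135/11 133/10 107/31 76/70 78/65 78/72 81/72 199/68
30 110/16 110/14 111/16 121/19 143/62 156/80 153/82 151/79 134/34 148/12 147/10 147/12 146/10 146/10 146/9 150/12 126/40 156/72 119/64 150/73 112/61 150/73 120/66 145/72 147/94
scene8 z from 0..260 step 10 along x=0(V/S), rod side:
0 114/20 117/20 148/14 150/12 150/14 148/14 149/12 150/12 149/14 135/9 133/10 135/13 121/21 72/78 72/78 75/68 102/30 88/43 97/34 79/61 76/67 75/68 76/70 78/69 78/69
30 112/18 116/20 147/12 148/12 148/12 147/14 146/12 148/14 149/12 140/13 113/18 137/69 151/35 159/11 132/33 148/79 128/70 156/74 119/66 148/78 109/63 77/63 75/65 120/77 122/61
```

The plate now covers the window again, its bottom edge lower than at the start. I'll press on until I feel the stop.

Call:
{"method": "send_rows", "body": {"moves": [[[0, 0, -0.002, 0, 0, 0, -1], [0, 0, -0.002, 0, 0, 0, -1], [0, 0, 0, 0, 0, 0, -1]]]}}

```text
clock: 27.75
eef_pos: [569.1, 135.2, 197.5]
tcp_rot: [3.14, 0.003, 1.643]
contact_force: [-0.5, 0.4, 0.5]
opening: -0.001
grasp_force: 0.0
```

Call:
{"method": "send_rows", "body": {"moves": [[[0, 0, -0.002, 0, 0, 0, -1], [0, 0, 0, 0, 0, 0, -1]]]}}

```text
clock: 27.95
eef_pos: [569.2, 135.2, 197.0]
tcp_rot: [3.139, 0.003, 1.643]
contact_force: [-5.3, -0.3, 13.9]
opening: 0.001
grasp_force: 7.0
```

Call:
{"method": "send_rows", "body": {"moves": [[[0, 0, -0.001, 0, 0, 0, -1], [0, 0, -0.001, 0, 0, 0, -1], [0, 0, 0, 0, 0, 0, -1]]]}}

```text
clock: 28.25
eef_pos: [569.4, 135.2, 196.8]
tcp_rot: [3.138, 0.002, 1.643]
contact_force: [-10.4, -2.4, 30.8]
opening: -0.002
grasp_force: 15.1
```

Call:
{"method": "send_rows", "body": {"moves": [[[0, 0, 0.02, 0, 0, 0, -1], [0, 0, 0.03, 0, 0, 0, -1], [0, 0, 0.03, 0, 0, 0, -1], [-0.03, 0, 0.02, 0, 0, 0, -1], [-0.03, 0, 0, 0, 0, 0, -1], [0, 0, 0, 0, 0, 0, -1], [0, 0, 0, 0, 0, 0, -1]]]}}

```text
clock: 28.95
eef_pos: [509.2, 135.2, 293.8]
tcp_rot: [3.139, 0.003, 1.643]
contact_force: [0.2, -0.3, -0.3]
opening: 0.003
grasp_force: 0.0
```

```bash
python3 - <<'E'
from h import *
st(); S=grab_frame('scene'); save(S,'scene9.png'); C=cam(S)
g=0.1; n=np.array([-np.sin(g),np.cos(g),0]); p0=np.array([568,148,0])-6*n; ax=np.array([np.cos(g),np.sin(g),0])
for nm in('scene0','scene9'):
    h=cv2.cvtColor(cv2.imread(f'pics/{nm}.png'),cv2.COLOR_BGR2HSV)
    print(nm,[ '%d:%d'%(z,cv2.getRectSubPix(h[:,:,2],(1,1),tuple(map(float,proj(C,p0+[0,0,z]))))[0,0]) for z in list(range(26,56,3))+list(range(100,230,5))])
    
a=cv2.imread('pics/scene0.png').astype(int);b=cv2.imread('pics/scene9.png').astype(int)
m=(np.abs(a-b).max(2)>50).astype(np.uint8); k,l,s_,ce=cv2.connectedComponentsWithStats(m)
print([(ce[i].round(),s_[i,4]) for i in range(1,k) if s_[i,4]>40])
E
```

```text
28.95 [509.18 135.2  293.81] [3.14 0.   1.64] q [ 0.26  0.15  1.79 -0.    1.19  0.19] F [ 0.24 -0.26 -0.32] op 0.002876991144697383 g 0.0
scene0 ['26:119', '29:119', '32:119', '35:121', '38:126', '41:133', '44:143', '47:149', '50:153', '53:154', '100:153', '105:153', '110:150', '115:144', '120:142', '125:143', '130:145', '135:149', '140:148', '145:136', '150:109', '155:86', '160:82', '165:82', '170:87', '175:87', '180:87', '185:88', '190:87', '195:89', '200:91', '205:90', '210:88', '215:86', '220:87', '225:87']
scene9 ['26:119', '29:127', '32:136', '35:144', '38:148', '41:149', '44:149', '47:150', '50:150', '53:149', '100:144', '105:138', '110:135', '115:132', '120:133', '125:134', '130:135', '135:125', '140:94', '145:74', '150:71', '155:72', '160:75', '165:76', '170:75', '175:75', '180:76', '185:83', '190:100', '195:95', '200:85', '205:83', '210:79', '215:77', '220:76', '225:79']
[(array([28., 50.]), np.int32(5433)), (array([332.,   7.]), np.int32(261)), (array([352.,  29.]), np.int32(1324)), (array([158.,  36.]), np.int32(219)), (array([168.,  64.]), np.int32(407)), (array([240.,  74.]), np.int32(830)), (array([338.,  86.]), np.int32(1708)), (array([314., 176.]), np.int32(3930)), (array([ 20., 143.]), np.int32(104)), (array([ 32., 169.]), np.int32(2017)), (array([267., 175.]), np.int32(1456)), (array([213., 161.]), np.int32(227)), (array([272., 209.]), np.int32(221)), (array([253., 220.]), np.int32(59)), (array([301., 239.]), np.int32(1129)), (array([163., 286.]), np.int32(5107))]
```

The shutter is about 11 mm lower than at the start and against its bottom stop. The wand is lying on the mat and the arm is clear of everything.

```bash
python3 -c "
from rig import sign_off; print(sign_off())"
```

```text
the job is handed in; nothing more can be done
None
```

I handed the job in at about 29 s of the 69 s allowed, with every step of the task carried out; I haven't seen the judge's result. The least certain step is the shutter's full opening: I judged it from camera heights and the force at the stop.

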